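# Lock the acrylic dice case: hasp over staple, tag on the post

## Task

Lock up the clear dice case: first swing its stiff steel hasp over and press it fully home, flat on the lid with the staple post standing up through its slot. Then take the brass-coloured locking tag out of its bamboo stand, lay it down flat on the cork mat and let go of it, pick it up again lying flat, and hang it by its eye over the post so that it lies down on the closed hasp. Leave the bamboo pot, the die and the egg cup where they are.

Things in the scene. Friction and masses are not known exactly. Their poses are not given: they have to be found in the camera images.
- case: low clear acrylic case, 200 (x) x 240 (y) x 110 mm high, fixed; white floor, aluminium rails round its top, a clear sliding door as its top, toy dice inside. Origin: centre of its underside; x points from the hasp's hinge (front rail, at x = -90 mm) to the staple post (at x = +10 mm), z up. It is moved and turned about z from start to start
- staple (a point): point on the axis of the upright dark steel staple post (14 mm diameter, top 42 mm above the lid, cone-shaped over its last 10 mm) at the height of the closed hasp's upper face, 6 mm above the lid; the post stands 36 mm above this point. z up
- hasp_hinge (a point): middle of the hasp's hinge axis, which lies along the case's y axis, 3 mm above the lid
- hasp_tip (a point): middle of the free end of the hasp strap, 141 mm from the hinge axis
- hasp (a joint): angle of the hasp, rad: 0 closed, flat on the lid along the case's +x; pi/2 straight up; over pi/2 leaning away from the post (towards the case's -x). Steel strap, 36 mm wide, 6 mm thick, reaching from 9 to 141 mm from the hinge, with a slot 35 x 18 mm from 83 to 119 mm from the hinge that passes over the post. The stiff hinge (about 0.1 N m) stays where it is left
- tag: brass-coloured aluminium locking tag, a flat plate 130 x 46 x 10 mm, about 0.15 kg, with a round eye (hole) of 20 mm through its 10 mm thickness near one end. Origin: middle of the end face away from the eye; x along the thickness (10 mm), y along the width (46 mm), z along the length to the eye end. It starts standing upright in the stand, eye up, its foot 6 mm above the shelf
- tag_mid (a point): middle of the tag plate, 65 mm along its length, at half thickness
- tag_eye (a point): centre of the tag's eye, at half thickness, 105 mm along its length (25 mm from the end); axes as the tag's
- stand: bamboo slot stand, fixed block 60 (x) x 90 (y) x 45 mm high with a slot 13 (x) x 50 (y) mm, its floor 6 mm above the shelf, in which the tag stands. Origin: centre of its underside, z up
- mat: square cork mat 180 x 180 x 4 mm, fixed. Origin: centre of its underside, z up
- pot: bamboo pot, 84 mm across, 85 mm high, bystander. Origin: centre of its underside
- die: brass-coloured aluminium die, 36 mm, bystander. Origin: centre of its underside
- eggcup: white ceramic egg cup, 50 mm across, 62 mm high, bystander. Origin: centre of its underside
Things that resemble listed ones, but are neither listed nor needed, are in the scene too. Of the things like the tag, leave any that is green; of the rest the smaller one is meant.

How it is judged:
On the way, in this order (a step that is already met when the one before it is completed fails the run):
1. the hasp is pressed home flat on the lid (within 0.05 rad) (value of joint hasp below 0.05 rad), for 0.2 s.
2. the tag lies flat on the cork mat (its middle over the mat), let go and at rest (angle between the x axis of tag and the z axis of mat, either way round below 0.12 rad and height (world z) of tag_mid below 0.016 m and x of tag_mid in the frame of mat between -0.09 and 0.09 m and y of tag_mid in the frame of mat between -0.09 and 0.09 m and contact force between each of the arm, the fingers and tag below 0.1 N and linear speed of tag below 0.03 m/s), for 0.2 s.
At the end, for the whole second after the job is handed in: The hasp is closed (within 0.05 rad) and the tag's eye is round the staple post (centre within 6 mm of the post's axis), down on the hasp (eye centre at most 14 mm above the hasp's upper face), the tag lying within 0.2 rad of flat, either face up, and at rest (value of joint hasp below 0.05 rad and horizontal distance between tag_eye and staple below 0.006 m and z of tag_eye in the frame of staple between 0 and 0.014 m and angle between the x axis of tag and the z axis of staple, either way round below 0.2 rad and linear speed of tag below 0.03 m/s); the robot touches nothing.
It fails at once if pot, die or egg cup pushed more than 30 mm (distance of any of pot, die, eggcup from where it was at the start of the episode above 0.03 m).
It also fails if it takes over 72 s, if anything falls off the work surface, if the arm or the gripper's body presses on something with over 40 N, if the wrist force passes 120 N, or if a joint passes its speed limit or range.

## Robot

A 7-joint arm with a two-finger parallel gripper is mounted at the origin on the work surface. World frame = base frame: x ahead of the robot, y to its left, z up, the work surface at z = 0. Lengths are in m, angles in rad, forces in N, time in s.
With the tool pointing down it reaches from about 0.4 to 0.85 m from the base axis. Payload 4.5 kg.
Tool frame: the origin (TCP) lies on the front face of the gripper's body, between the roots of the fingers; the fingertips stand 73 mm ahead of it and the grasp point (between the pads) lies 54 mm ahead of it; z points along the fingers, y is the line along which they close (so a half turn about z gives the same grasp; the last joint's range is limited). The gripper opens to 85 mm and grips with 20 to 120 N. Pads are 22 mm wide; open, the fingers measure 114 mm over their backs; the gripper's body (76 mm by 85 mm) begins 54 mm behind the grasp point. The pads swing forward as they close: fully open they stand 13 mm farther back than shut.
Start: joints at [-1.107, 0.689, -0.195, 1.565, 0.157, 0.902, -0.215], TCP at [0.26, 0.568, 0.304] pointing down, gripper open.
Joint ranges: [-3.01, 3.01], [-0.46, 2.08], [-1.47, 1.51], [0.13, 2.56], [-1, 4.14], [0.04, 2.09], [-2.66, 2.66]. Speed limits (rad/s): [2.57, 2.57, 3.14, 3.14, 3.14, 3.14, 3.14].

## Interface

Orientations are given as a unit quaternion [w, x, y, z].
In Python, from bench import env, cams gives the robot as it stands.
- The arm moves only by the tool arm_command, never from a script. Its argument "steps" is a list of rows, each a list of 7 numbers: the turn, a rotation vector about the tool's x, y, z normalised to -1 to 1, where 1 is 30 degrees, then the shift along the tool's x, y, z normalised to -1 to 1, where 1 is 0.3 m, then the finger opening in mm, from 0 to 85.4. A call has 1 to 8 rows; each row is the pose to reach, as a shift and turn from the pose commanded when the call began, along the tool's axes at that moment; what a row does not reach only later rows make up. A row lasts 1/8 s, in which the tool goes at most 62.5 mm and 10.7 degrees, less where a joint would pass 70% of its speed; a pose out of reach is approached as far as the arm can. A call with a number of a shift or a turn outside -1 to 1 is refused whole. A call with a gripper value outside its range is refused whole. The fingers move at their own pace and stop on an object; "force" is the grip in N (left out, the last holds). Time passes only in rows, so rows that repeat a pose let the fingers close. It gives the time, the measured TCP pose, the force, the opening and the grip force at its end, in the units of the state.
- env.observe(): the state, without advancing time (a new reading comes with each control period).
- cams.read_camera(name): name is "scene" or "top" or "wrist"; returns a dict with "image" (384x512x3 uint8, blue, green, red), "depth" (384x512 float32, m along the optical axis (not along the pixel's ray), 0 where there is no reading), "camera_matrix" (3x3 intrinsics, pixels), "origin" and "orientation" of the camera in the world. Camera axes: x right, y down, z forward; pixel columns grow to the right and rows downward; lengths in m; the calibration is good to about 2 mm. The wrist camera is an equidistant fisheye: a pixel r from the principal point sees the ray r / f radians off the axis. A picture is of the moment at which its call begins.
- env.hand_in(): hands the job in; it is judged then, once.
The state is a dict: "clock": time; "q": joint angles; "qd": joint speeds; "tau": joint torques, N m; "tool_pos": TCP position; "tcp_rot": TCP orientation; "ft_force": force on the tool from outside, world axes, zero at the start; "moment": the same for the moment, N m; "finger_gap": finger opening in m; "grasp_force": force on a finger pad.
Only numpy, scipy, OpenCV 4.12 (cv2) and the standard library are available. Lean on these libraries where they do the work, as an engineer would, in place of code of your own. Each camera call takes 0.05 s, during which the arm holds its last target. There are 200 camera calls.

## Working session

There is one attempt and no reset: what is moved stays moved. The work goes in short steps, Python scripts to look and compute and a tool call to move; the robot and the scene stay as the last step left them, time stands still between calls to the robot, and variables do not carry over. Pictures are saved under pics/ and viewed, at most 11 in all, crops included, and the job is handed in when it is done.

Besides the shell and the picture viewer there is one more tool, called after "Call:" by a JSON object that holds its "api" and its "payload". arm_command: Moves the arm, as the interface text tells. Scaled input: -1 to 1 covers 0.3 m each way for a shift and 30 degrees each way for a turn. Its arguments: {"type":"object","properties":{"steps":{"type":"array","items":{"type":"array","items":{"type":"number"}}},"force":{"type":"number"}},"required":["steps"]}

```bash
ls; mkdir -p pics; cat > h.py <<'E'
import numpy as np, cv2, sys
from scipy.spatial.transform import Rotation as R
from bench import env, cams
def quat(q): return R.from_quat([q[1],q[2],q[3],q[0]])
def snap(n):
    c=cams.read_camera(n); c['R']=quat(c['orientation']).as_matrix() if np.size(c['orientation'])==4 else np.array(c['orientation']); c['o']=np.array(c['origin']); return c
def ray(c,u,v,fish=False):
    K=np.array(c['camera_matrix']); x=(u-K[0,2])/K[0,0]; y=(v-K[1,2])/K[1,1]
    if fish:
        r=np.hypot(x,y); s=np.sin(r)/r if r>1e-9 else 1; d=np.array([x*s,y*s,np.cos(r)])
    else: d=np.array([x,y,1.])
    return c['R']@d
def onz(c,u,v,z,fish=False):
    d=ray(c,u,v,fish); return c['o']+d*(z-c['o'][2])/d[2]
def cloud(c):
    K=np.array(c['camera_matrix']); D=c['depth']; v,u=np.indices(D.shape)
    P=np.stack([(u-K[0,2])/K[0,0]*D,(v-K[1,2])/K[1,1]*D,D],-1)
    return P@c['R'].T+c['o']
E
python3 - <<'E'
from h import *
s=env.observe(); print(s)
a=snap('scene');b=snap('top')
for n,c in(('scene',a),('top',b)):
    print(n,c['o'],c['R'].round(3).tolist(),np.array(c['camera_matrix']).tolist())
    np.savez('pics/%s0.npz'%n,**c)
    cv2.imwrite('pics/%s0.png'%n,cv2.resize(c['image'],None,fx=1.5,fy=1.5))
E
```

```text
pics
{'clock': 0.0, 'q': array([-1.10716275,  0.68999285, -0.19454568,  1.56639441,  0.15729681,
        0.90249407, -0.21508212]), 'qd': array([-7.11826962e-04, -1.47856463e-04,  1.04110251e-03, -3.58691662e-03,
        7.30218488e-04, -1.94716603e-05,  1.00726852e-03]), 'tau': array([ 2.45478560e-05, -5.39605021e+01, -1.26665197e+00, -1.58540368e+01,
        9.09197173e-03,  9.41041246e-03,  1.47742571e-05]), 'tool_pos': array([0.26024828, 0.56764675, 0.30306577]), 'tcp_rot': array([-1.45056084e-04,  2.13202059e-01,  9.77007669e-01, -9.36242362e-04]), 'ft_force': array([ 0.45764083, -0.1514181 , -0.5968756 ]), 'moment': array([-0.03415612,  0.02588752, -0.0097797 ]), 'grasp_force': 0.0, 'finger_gap': 0.08512532137990322}
scene [ 1.32132843 -0.03832776  0.65205623] [[-0.076, 0.601, -0.796], [0.997, 0.055, -0.054], [0.011, -0.798, -0.603]] [[423.29151437824214, 0.0, 254.39588702263285], [0.0, 423.29151437824214, 191.29443150246826], [0.0, 0.0, 1.0]]
top [ 0.50149051 -0.07794098  0.94045072] [[0.018, -0.997, 0.076], [-1.0, -0.018, 0.004], [-0.002, -0.077, -0.997]] [[358.72284337173613, 0.0, 251.9329571384452], [0.0, 358.72284337173613, 191.69668227952909], [0.0, 0.0, 1.0]]
```

View pics/scene0.png

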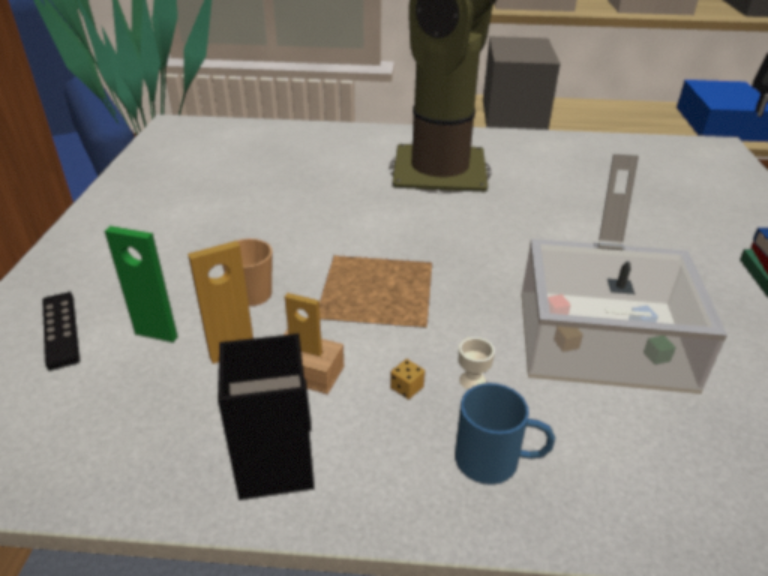

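View pics/top0.png

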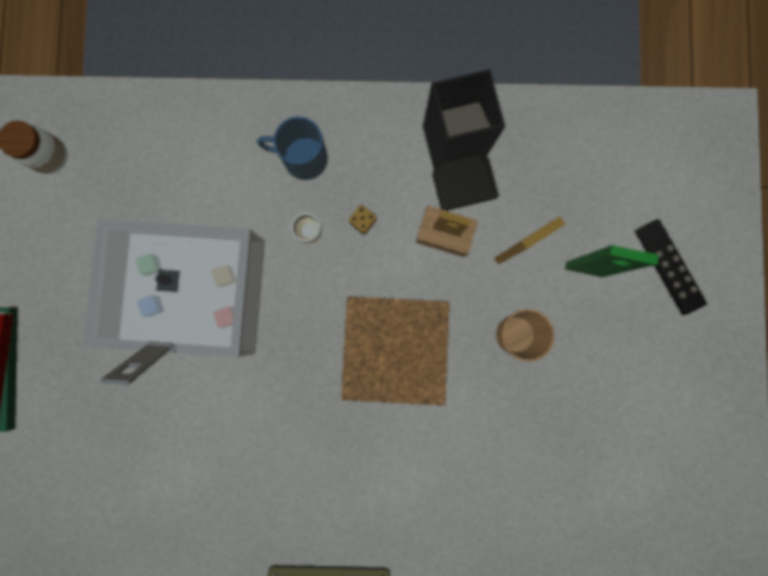

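The candidates in the scene view are the green tag (140,285), the large brass tag (222,300) and the small brass tag in the stand (303,320). I choose the small brass one. The hasp stands up at (620,200) in the scene view, leaning towards the robot, and the post is at (625,275). In the top view the mat is centred at (397,350) and the stand at (447,231).

```bash
python3 - <<'E'
from h import *
L=lambda n:dict(np.load('pics/%s0.npz'%n))
s,t=L('scene'),L('top')
def crop(c,u,v,w,h): return cv2.resize(c['image'][v:v+h,u:u+w],(400,300),interpolation=cv2.INTER_CUBIC)
m=np.vstack([np.hstack([crop(t,50,140,132,99),crop(s,340,95,144,108)]),np.hstack([crop(t,260,125,80,60),crop(s,170,185,80,60)])])
cv2.imwrite('pics/m1.png',m)
P=cloud(t)
def show(name,c,mask):
    n,l,st,ce=cv2.connectedComponentsWithStats(mask)
    for i in range(1,n):
        if st[i,4]>25: print(name,st[i].tolist(),ce[i].round(1), np.median(cloud(c)[l==i],0).round(3))
for n,c in(('top',t),('scene',s)):
    hsv=cv2.cvtColor(c['image'],cv2.COLOR_BGR2HSV)
    m=cv2.inRange(hsv,(8,90,40),(30,255,255)); show(n,c,m)
E
```

```text
top [0, 0, 58, 50, 2799] [27.7 24.2] [ 1.436  1.044 -0.75 ]
top [426, 0, 86, 224, 5451] [473.4  37.4] [ 1.435 -1.141 -0.749]
top [0, 81, 26, 24, 480] [11.6 92.5] [0.799 0.515 0.089]
top [233, 137, 17, 18, 191] [241.3 145.7] [ 0.688 -0.045  0.036]
top [279, 139, 38, 31, 819] [297.6 153.7] [ 0.665 -0.184  0.046]
top [331, 145, 45, 30, 278] [354.3 159.2] [ 0.633 -0.292  0.186]
top [228, 198, 71, 72, 4579] [263.4 233.5] [ 0.465 -0.106  0.004]
top [332, 207, 37, 33, 927] [350.4 223.1] [ 0.496 -0.327  0.03 ]
scene [0, 0, 48, 186, 4831] [ 15.6 102.6] [-0.217 -1.124 -0.139]
scene [263, 0, 249, 126, 6735] [335.6  52.8] [0.046 0.033 0.173]
scene [367, 66, 95, 23, 1668] [411.4  77.3] [-0.881  0.636 -0.207]
scene [498, 96, 14, 8, 88] [505.7  99.1] [-0.656  1.036 -0.208]
scene [126, 160, 55, 82, 2870] [153.7 192.8] [ 0.643 -0.301  0.085]
scene [190, 171, 98, 91, 4344] [237.1 205.5] [ 0.518 -0.143  0.004]
scene [261, 240, 22, 26, 414] [271.4 252. ] [ 0.701 -0.043  0.032]
scene [0, 364, 21, 20, 328] [  8.  372.8] [ 0.591 -0.937 -0.752]
```

View pics/m1.png

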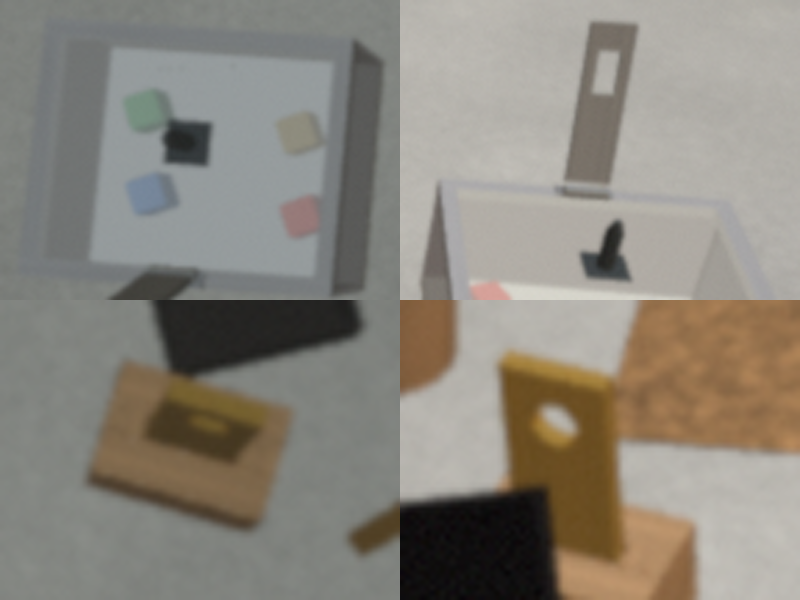

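The crops confirm the choice: a small brass tag with its eye up in the slot stand, with the tag top at crop (560,365). The post tip is at (170,137) in the top crop and (617,222) in the scene crop. The hasp tip is at (613,22).

```bash
python3 - <<'E'
from h import *
L=lambda n:dict(np.load('pics/%s0.npz'%n))
s,t=L('scene'),L('top')
pt=lambda c,cx,cy,u,v,w:(u+cx*w/400,v+cy*w/400)
T=lambda x,y:pt(t,x,y,50,140,132); S=lambda x,y:pt(s,x-400,y,340,95,144)
for n,q in dict(TL=(50,20),TR=(352,40),BR=(332,292),BL=(20,272)).items(): print('rail',n,onz(t,*T(*q),.11).round(4))
for n,q in dict(TL=(442,182),TR=(722,204)).items(): print('railscene',n,onz(s,*S(*q),.11).round(4))
print('plate top',onz(t,*T(188,143),.111).round(4),'scene',onz(s,*S(605,265),.111).round(4))
print('posttip top',onz(t,*T(170,136),.152).round(4),'scene',onz(s,*S(617,222),.152).round(4))
def tri(c1,p1,c2,p2):
    a,b=ray(c1,*p1),ray(c2,*p2); k=np.linalg.lstsq(np.c_[a,-b],c2['o']-c1['o'],rcond=None)[0]
    x,y=c1['o']+k[0]*a,c2['o']+k[1]*b; return ((x+y)/2).round(4),np.linalg.norm(x-y).round(4)
print('tip',tri(t,T(170,136),s,S(617,222)))
Ps=cloud(s);Pt=cloud(t)
for q in [(613,26),(597,100),(595,130),(592,160),(588,178)]:
    u,v=S(*q); print('hasp',Ps[int(v+.5),int(u+.5)].round(4))
print('hinge',onz(s,*S(588,188),.113).round(4))
for n,p in (('TL',(348,297)),('TR',(449,300)),('BR',(445,404)),('BL',(342,401))): print('mat',n,onz(t,p[0]/1.5,p[1]/1.5,.004).round(4))
Q=lambda x,y:pt(t,x,y-300,260,125,80)
for n,q in dict(TL=(125,362),TR=(293,408),BR=(262,518),BL=(92,475)).items(): print('stand',n,onz(t,*Q(*q),.045).round(4))
for n,q in dict(L=(168,376),R=(268,403),L2=(163,396),R2=(262,428)).items(): print('tagtop',n,onz(t,*Q(*q),.136).round(4))
# depth-based
hsv=cv2.cvtColor(t['image'],cv2.COLOR_BGR2HSV)
m=np.zeros(hsv.shape[:2],bool); m[125:185,270:330]=1
for lo,hi in((.040,.05),(.125,.15)):
    k=m&(Pt[...,2]>lo)&(Pt[...,2]<hi)&(hsv[...,1]>90); p=Pt[k][:,:2].astype(np.float32)
    if len(p)>5: print(lo,len(p),np.median(Pt[k],0).round(4),cv2.minAreaRect(p))
E
```

```text
rail TL [0.6634 0.3624 0.11  ]
rail TR [0.652  0.1278 0.11  ]
rail BR [0.4582 0.1359 0.11  ]
rail BL [0.469 0.374 0.11 ]
railscene TL [0.4645 0.1413 0.11  ]
railscene TR [0.4767 0.3703 0.11  ]
plate top [0.5697 0.2504 0.111 ] scene [0.5733 0.2532 0.111 ]
posttip top [0.5712 0.2475 0.152 ] scene [0.5744 0.2522 0.152 ]
tip (array([0.5717, 0.2511, 0.1495]), np.float64(0.0046))
hasp [0.4334 0.2595 0.2456]
hasp [0.4511 0.256  0.1876]
hasp [0.4595 0.2574 0.1639]
hasp [0.4676 0.259  0.1396]
hasp [0.4706 0.2593 0.1253]
hinge [0.4671 0.2621 0.113 ]
mat TL [ 0.5558 -0.0226  0.004 ]
mat TR [ 0.5538 -0.1986  0.004 ]
mat BR [ 0.375  -0.1932  0.004 ]
mat BL [ 0.3767 -0.0163  0.004 ]
stand TL [ 0.7096 -0.1557  0.045 ]
stand TR [ 0.6875 -0.2409  0.045 ]
stand BR [ 0.6312 -0.2255  0.045 ]
stand BL [ 0.6515 -0.1398  0.045 ]
tagtop L [ 0.6823 -0.1674  0.136 ]
tagtop R [ 0.6707 -0.213   0.136 ]
tagtop L2 [ 0.6731 -0.1653  0.136 ]
tagtop R2 [ 0.6591 -0.2103  0.136 ]
0.04 514 [ 0.6603 -0.1816  0.0449] ((0.6714080572128296, -0.18886445462703705), (0.08431648463010788, 0.06049678847193718), 74.54553985595703)
0.125 110 [ 0.6712 -0.1873  0.1357] ((0.6714845895767212, -0.18794500827789307), (0.04573920741677284, 0.009993637911975384), 73.5398941040039)
```

```bash
cat >> h.py <<'E'
def down(yaw):  # tool z down, tool y along world yaw (rad)
    y=np.array([np.cos(yaw),np.sin(yaw),0]); z=np.array([0,0,-1.]); return np.c_[np.cross(y,z),y,z]
def plan(*goals,chain=True):
    """goals: (TCP pos, R or None) relative to the present pose"""
    s=env.observe(); p0=np.array(s['tool_pos']); R0=quat(s['tcp_rot']).as_matrix()
    print('t',s['clock'],'p',p0.round(4),'F',np.round(s['ft_force'],1),'gap',round(s['finger_gap'],4),'z',R0[:,2].round(3),'y',R0[:,1].round(3),'q',np.round(s['q'],2))
    for p,Rg in goals:
        rv=R.from_matrix(R0.T@(R0 if Rg is None else Rg)).as_rotvec()/np.radians(30)
        print((rv).round(3).tolist(),(R0.T@(np.array(p)-p0)/.3).round(3).tolist())
E
python3 - <<'E'
from h import *
D=down(np.radians(87.2))
plan(((.365,.259,.258),D))
P=dict(np.load('pics/top0.npz')); Pt=cloud(P)
hsv=P['image'];k=np.zeros(Pt.shape[:2],bool);k[45:140,275:340]=1
b=k&(hsv.max(-1)<60)&(Pt[...,2]>.01); print('box',np.percentile(Pt[b],[1,50,99],axis=0).round(3))
E
```

```text
t 0.1 p [0.2603 0.5677 0.3032] F [-0.6  0.3 -0. ] gap 0.0853 z [-0.001 -0.002 -1.   ] y [ 0.417  0.909 -0.002] q [-1.11  0.69 -0.19  1.57  0.16  0.9  -0.22]
[-0.003, -0.0, -0.727] [-0.746, -0.79, 0.152]
box [[ 0.715 -0.27   0.013]
 [ 0.82  -0.201  0.125]
 [ 0.883 -0.148  0.173]]
```

Call:
{"api": "arm_command", "payload": {"steps": [[0,0,-0.73,-0.75,-0.79,0.15,0],[0,0,-0.73,-0.75,-0.79,0.15,0],[0,0,-0.73,-0.75,-0.79,0.15,0],[0,0,-0.73,-0.75,-0.79,0.15,0],[0,0,-0.73,-0.75,-0.79,0.15,0],[0,0,-0.73,-0.75,-0.79,0.15,0],[0,0,-0.73,-0.75,-0.79,0.15,0],[0,0,-0.73,-0.75,-0.79,0.15,0]], "force": 60}}

```text
clock: 1.1
tool_pos: [0.3659, 0.2613, 0.2592]
tcp_rot: [0.0, 0.022, 1.0, 0.001]
ft_force: [0.2, -0.5, 0.2]
finger_gap: -0.0001
grasp_force: 0.0
```

```bash
python3 - <<'E'
from h import *
plan(*[((x,.257,z),None) for x,z in ((.43,.258),(.50,.258),(.53,.238),(.53,.208),(.53,.189),(.53,.186))])
E
```

```text
t 1.1 p [0.3659 0.2613 0.2592] F [ 0.2 -0.5  0.2] gap -0.0001 z [ 0.001  0.003 -1.   ] y [0.045 0.999 0.003] q [-0.52  0.56 -0.31  2.12  0.34  0.51  0.44]
[0.0, 0.0, 0.0] [-0.214, -0.005, 0.004]
[0.0, 0.0, 0.0] [-0.447, 0.006, 0.004]
[0.0, 0.0, 0.0] [-0.547, 0.01, 0.071]
[0.0, 0.0, 0.0] [-0.547, 0.01, 0.171]
[0.0, 0.0, 0.0] [-0.547, 0.01, 0.234]
[0.0, 0.0, 0.0] [-0.547, 0.01, 0.244]
```

Call:
{"api": "arm_command", "payload": {"steps": [[0,0,0,-0.1,0,0,0],[0,0,0,-0.2,0,0,0],[0,0,0,-0.27,0,0,0],[0,0,0,-0.34,0,0,0],[0,0,0,-0.4,0,0,0],[0,0,0,-0.45,0,0,0],[0,0,0,-0.5,0,0.03,0],[0,0,0,-0.55,0.01,0.07,0]]}}

```text
clock: 2.1
tool_pos: [0.5317, 0.2553, 0.2374]
tcp_rot: [0.0, 0.023, 1.0, 0.0]
ft_force: [-0.3, -0.2, 0.1]
finger_gap: 0.0
grasp_force: 0.4
```

```bash
python3 - <<'E'
from h import *
plan(((.53,.257,.189),None))
E
```

```text
t 2.1 p [0.5317 0.2553 0.2374] F [-0.3 -0.2  0.1] gap 0.0 z [ 0.     0.001 -1.   ] y [0.046 0.999 0.001] q [-0.33  0.74 -0.34  1.74  0.34  0.72  0.68]
[0.0, 0.0, 0.0] [0.006, 0.005, 0.161]
```

Call:
{"api": "arm_command", "payload": {"steps": [[0,0,0,0,0,0.05,0],[0,0,0,0,0,0.1,0],[0,0,0,0,0,0.13,0],[0,0,0,0,0,0.15,0],[0,0,0,0,0,0.16,0],[0,0,0,0,0,0.17,0],[0,0,0,0,0,0.175,0],[0,0,0,0,0,0.175,0]]}}

```text
clock: 3.1
tool_pos: [0.5308, 0.254, 0.1885]
tcp_rot: [0.001, 0.024, 1.0, -0.0]
ft_force: [-4.8, -3.0, 22.5]
finger_gap: 0.0004
grasp_force: 11.4
```

```bash
python3 - <<'E'
from h import *
plan()
c=snap('scene'); v=c['image'][80:230,320:480]; w=snap('wrist'); print(w['o'],np.array(w['camera_matrix']).tolist())
cv2.imwrite('pics/h1.png',np.hstack([cv2.resize(v,(400,375)),cv2.resize(w['image'],(400,300))[:, :] if 0 else cv2.copyMakeBorder(cv2.resize(w['image'],(400,300)),0,75,0,0,0)]))
E
```

```text
t 3.1 p [0.5308 0.254  0.1885] F [-4.8 -3.  22.5] gap 0.0004 z [ 0.001 -0.001 -1.   ] y [ 0.048  0.999 -0.   ] q [-0.35  0.81 -0.3   1.77  0.38  0.62  0.64]
[0.46563224 0.25647053 0.25817464] [[297.3186396354542, 0.0, 257.5807396763691], [0.0, 297.3186396354542, 188.62066138416452], [0.0, 0.0, 1.0]]
```

View pics/h1.png

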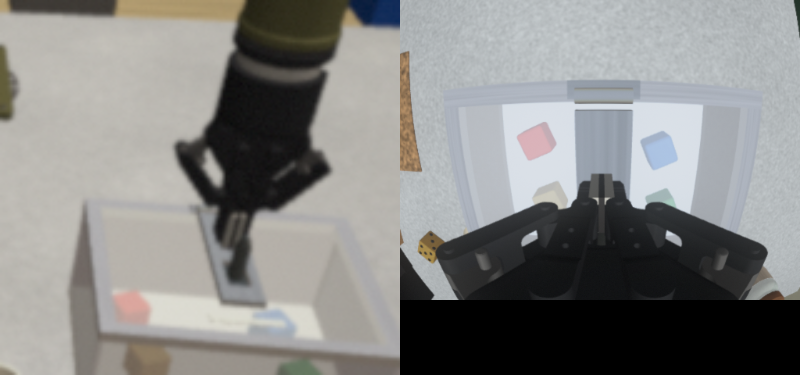

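The scene view shows the hasp flat on the lid with the post up through its slot, at about (240,255). The wrist view shows the strap flat in line with the case. The fingertip height of 115.5 mm confirms it is home. Next I lift and measure the post from above.

Call:
{"api": "arm_command", "payload": {"steps": [[0,0,0,0,0,-0.2,0],[0,0,0,0,0,-0.4,0],[0,0,0,-0.12,0,-0.55,0],[0,0,0,-0.12,0,-0.55,0],[0,0,0,-0.12,0,-0.55,0]]}}

```text
clock: 3.82
tool_pos: [0.5663, 0.2521, 0.3497]
tcp_rot: [-0.001, 0.024, 1.0, -0.0]
ft_force: [0.6, -0.1, -1.3]
finger_gap: -0.0003
grasp_force: 0.0
```

```bash
python3 - <<'E'
from h import *
plan()
w=snap('wrist'); np.savez('pics/w2.npz',**w); t=snap('top'); np.savez('pics/t2.npz',**t)
print(w['o'],w['R'].round(3).tolist())
cv2.imwrite('pics/w2.png',np.hstack([cv2.resize(w['image'][40:340,106:406],(400,400)),cv2.resize(t['image'][140:240,50:150],(400,400))]))
E
```

```text
t 3.825 p [0.5663 0.2521 0.3497] F [ 0.6 -0.1 -1.3] gap -0.0003 z [-0.002 -0.001 -1.   ] y [ 0.047  0.999 -0.001] q [-0.28  0.65 -0.39  1.52  0.27  1.03  0.78]
[0.50133217 0.25456954 0.41964676] [[0.047, 0.965, 0.257], [0.999, -0.046, -0.013], [-0.001, 0.257, -0.966]]
```

View pics/w2.png

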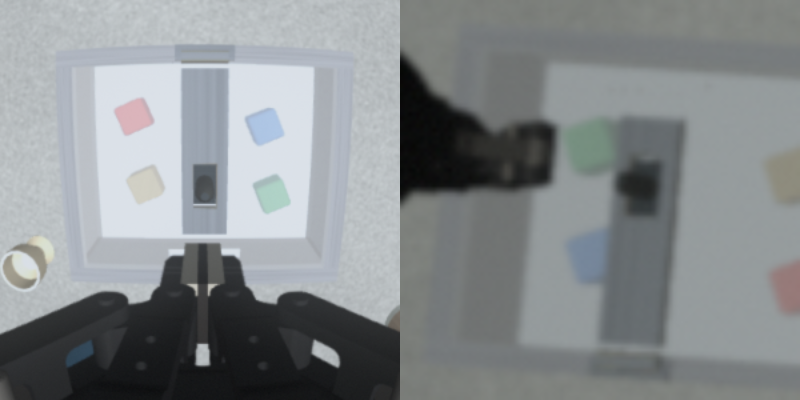

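```bash
python3 - <<'E'
from h import *
w=dict(np.load('pics/w2.npz'))
f=lambda x,y,z:onz(w,106+x*.75,40+y*.75,z,True).round(4)
for n,q in dict(tipL=(182,233,.116),tipR=(227,233,.116),hL=(182,70,.116),hR=(228,69,.116),slotTL=(192,164,.116),slotTR=(217,164,.116),slotBL=(193,206,.116),slotBR=(217,206,.116),post=(205,195,.15),pmid=(205,186,.135)).items(): print(n,f(*q))
g=cv2.cvtColor(w['image'],cv2.COLOR_BGR2GRAY)
for r in (90,130,150): print(r,g[40+int(r*.75),230:290].tolist())
for col in (205,190,222): print(col,g[155:225,106+int(col*.75)].tolist())
print([g[40+int(r*.75),246:272].tolist() for r in (178,184,190,196)])
E
```

```text
tipL [0.6105 0.2326 0.116 ]
tipR [0.6122 0.2692 0.116 ]
hL [0.4812 0.2399 0.116 ]
hR [0.482  0.2747 0.116 ]
slotTL [0.5541 0.2438 0.116 ]
slotTR [0.555  0.2632 0.116 ]
slotBL [0.588  0.2428 0.116 ]
slotBR [0.5889 0.2619 0.116 ]
post [0.5707 0.2529 0.15  ]
pmid [0.5677 0.2532 0.135 ]
90 [224, 224, 224, 224, 224, 224, 223, 224, 224, 223, 223, 206, 176, 165, 164, 166, 165, 164, 164, 164, 164, 164, 162, 163, 165, 166, 165, 164, 164, 163, 160, 158, 159, 161, 163, 164, 166, 163, 159, 156, 157, 157, 158, 159, 163, 165, 170, 197, 222, 224, 224, 224, 223, 224, 224, 223, 224, 223, 224, 224]
130 [224, 224, 224, 224, 224, 224, 224, 224, 224, 224, 223, 213, 182, 165, 166, 166, 165, 164, 164, 164, 164, 163, 162, 162, 163, 166, 165, 164, 164, 162, 161, 159, 160, 162, 164, 166, 166, 163, 160, 157, 158, 159, 159, 160, 165, 166, 177, 210, 223, 224, 224, 224, 224, 224, 224, 224, 224, 224, 224, 224]
150 [224, 224, 225, 224, 224, 224, 224, 224, 224, 224, 224, 221, 183, 164, 165, 166, 166, 165, 165, 164, 164, 163, 163, 162, 163, 165, 164, 163, 163, 162, 161, 159, 161, 164, 165, 167, 166, 164, 160, 158, 15
[... 898 characters left out ...]
160, 158, 159, 159, 158, 158, 159, 159, 159, 158, 158, 159, 159, 158, 158, 158, 158, 158, 158, 159, 158, 159, 158, 158, 159, 157, 159, 159, 158, 157, 158, 159, 158, 156, 158, 158, 159, 179, 219, 222, 213, 187, 183, 182, 180, 176, 176]
[[165, 164, 164, 163, 150, 107, 95, 92, 85, 77, 76, 75, 74, 76, 75, 77, 78, 81, 88, 94, 93, 100, 133, 154, 157, 159], [164, 164, 163, 162, 149, 107, 88, 77, 75, 74, 76, 76, 77, 78, 78, 79, 78, 79, 80, 82, 93, 99, 132, 153, 158, 159], [165, 164, 162, 163, 155, 109, 85, 76, 75, 77, 78, 79, 79, 82, 84, 85, 84, 85, 83, 81, 86, 97, 130, 153, 157, 159], [164, 163, 163, 163, 156, 110, 92, 77, 74, 76, 84, 92, 93, 94, 94, 95, 92, 86, 83, 82, 90, 99, 135, 155, 157, 158]]
```

The wrist crop shows the hasp strap at columns 182–227, its tip at row 233, and the post in the slot at (205,190). Post ≈ (0.5705, 0.2525), case yaw −2.8°. Next I check clearances around the tag.

```bash
python3 - <<'E'
from h import *
n=np.array([.96,-.28]);wd=np.array([.28,.96]);c0=np.array([.6713,-.188])
for nm in('top','scene'):
    c=dict(np.load('pics/%s0.npz'%nm));P=cloud(c).reshape(-1,3);I=c['image'].reshape(-1,3).astype(int)
    a=(P[:,:2]-c0)@n;b=(P[:,:2]-c0)@wd
    for lab,col in(('dark',I.max(1)<60),('brass',(I[:,2]>90)&(I[:,0]<60)&(I[:,2]-I[:,0]>70))):
        for z in np.arange(.02,.24,.02):
            k=col&(abs(P[:,2]-z)<.01)&(abs(a)<.16)&(abs(b)<.16)&(P[:,0]>.55)
            if lab=='brass': k&=~((abs(a)<.035)&(abs(b)<.05))
            if k.sum()>3: print(nm,lab,round(z,2),k.sum(),'a',np.percentile(a[k],[2,98]).round(3),'b',np.percentile(b[k],[2,98]).round(3))
plan(((.60,.05,.37),down(np.radians(74))),((.6713,-.188,.30),down(np.radians(74))))
E
```

```text
top dark 0.02 284 a [0.041 0.149] b [-0.063  0.075]
top dark 0.04 50 a [0.1   0.158] b [-0.027  0.084]
top dark 0.06 94 a [0.099 0.154] b [-0.026  0.082]
top dark 0.08 135 a [0.1   0.155] b [-0.026  0.082]
top dark 0.1 128 a [0.1   0.158] b [-0.026  0.084]
top dark 0.12 151 a [0.1   0.155] b [-0.025  0.083]
top dark 0.14 159 a [0.1   0.158] b [-0.026  0.082]
top dark 0.16 219 a [0.1   0.158] b [-0.025  0.082]
top dark 0.18 133 a [0.102 0.158] b [-0.024  0.081]
scene dark 0.02 6 a [0.044 0.098] b [0.019 0.052]
scene dark 0.1 18 a [0.109 0.144] b [-0.016  0.041]
scene dark 0.12 382 a [0.107 0.149] b [-0.02   0.046]
scene dark 0.14 402 a [0.107 0.148] b [-0.021  0.046]
scene dark 0.16 482 a [0.107 0.154] b [-0.021  0.057]
scene dark 0.18 95 a [0.106 0.159] b [-0.023  0.08 ]
scene brass 0.02 102 a [-0.012  0.037] b [-0.136  0.159]
scene brass 0.04 274 a [-0.03   0.035] b [-0.136  0.158]
scene brass 0.06 213 a [-0.011  0.035] b [-0.136 -0.097]
scene brass 0.08 231 a [-0.011  0.036] b [-0.136 -0.096]
scene brass 0.1 241 a [-0.013  0.036] b [-0.136 -0.095]
scene brass 0.12 255 a [-0.013  0.035] b [-0.136 -0.095]
scene brass 0.14 229 a [-0.013  0.037] b [-0.135 -0.095]
scene brass 0.16 175 a [-0.013  0.037] b [-0.136 -0.095]
scene brass 0.18 268 a [-0.013  0.036] b [-0.136 -0.095]
t 3.925 p [0.5657 0.2523 0.3488] F [ 0.5  0.2 -1.3] gap -0.0001 z [-0.003 -0.002 -1.   ] y [ 0.046  0.999 -0.002] q [-0.28  0.65 -0.39  1.52  0.27  1.03  0.78]
[-0.004, -0.006, 0.445] [-0.145, -0.668, -0.07]
[-0.004, -0.006, 0.445] [-0.42, -1.449, 0.164]
```

Call:
{"api": "arm_command", "payload": {"steps": [[0,0,0.44,-0.14,-0.67,-0.07,70],[0,0,0.44,-0.15,-0.8,-0.05,70],[0,0,0.44,-0.2,-0.95,0,70],[0,0,0.44,-0.2,-0.95,0,70],[0,0,0.44,-0.2,-0.95,0,70],[0,0,0.44,-0.2,-0.95,0,70]]}}

```text
clock: 4.68
tool_pos: [0.6126, -0.0404, 0.3484]
tcp_rot: [-0.002, 0.142, 0.99, -0.002]
ft_force: [0.5, 0.8, 0.3]
finger_gap: 0.0699
grasp_force: 0.0
```

```bash
python3 - <<'E'
from h import *
plan(((.665,-.186,.26),down(np.radians(74.5))))
E
```

```text
t 4.675 p [ 0.6126 -0.0404  0.3484] F [0.5 0.8 0.3] gap 0.0699 z [-0.004 -0.003 -1.   ] y [ 0.281  0.96  -0.004] q [ 0.18  0.64 -0.34  1.54  0.24  1.01  1.06]
[-0.008, -0.005, -0.028] [-0.305, -0.415, 0.295]
```

Call:
{"api": "arm_command", "payload": {"steps": [[0,0,-0.03,-0.3,-0.41,0.29,70],[0,0,-0.03,-0.3,-0.41,0.29,70],[0,0,-0.03,-0.3,-0.41,0.29,70],[0,0,-0.03,-0.3,-0.41,0.29,70],[0,0,-0.03,-0.3,-0.41,0.29,70],[0,0,-0.03,-0.3,-0.41,0.29,70]]}}

```text
clock: 5.42
tool_pos: [0.6667, -0.1751, 0.2642]
tcp_rot: [0.0, 0.129, 0.992, 0.001]
ft_force: [-0.4, 0.3, 0.2]
finger_gap: 0.07
grasp_force: 0.0
```

```bash
python3 - <<'E'
from h import *
plan()
w=snap('wrist'); np.savez('pics/w3.npz',**w)
P=w['image']; hsv=cv2.cvtColor(P,cv2.COLOR_BGR2HSV); m=cv2.inRange(hsv,(18,120,60),(30,255,255))
D=w['depth']
n,l,st,ce=cv2.connectedComponentsWithStats(m)
for i in range(1,n):
    if st[i,4]>60:
        print(st[i],ce[i])
cv2.imwrite('pics/w3.png',np.hstack([cv2.resize(P,(512,384)),cv2.resize(P[150:330,190:325],(288,384))]))
E
```

```text
t 5.425 p [ 0.6667 -0.1751  0.2642] F [-0.4  0.3  0.2] gap 0.07 z [ 0.001  0.002 -1.   ] y [0.256 0.967 0.002] q [ 0.35  0.83 -0.33  1.38  0.29  0.97  1.27]
[361 146  37  39 700] [378.68142857 165.21142857]
[  37  164  113  114 4163] [ 84.29353831 219.48979102]
[ 211  179   64   45 2467] [243.76895014 202.41913255]
```

View pics/w3.png

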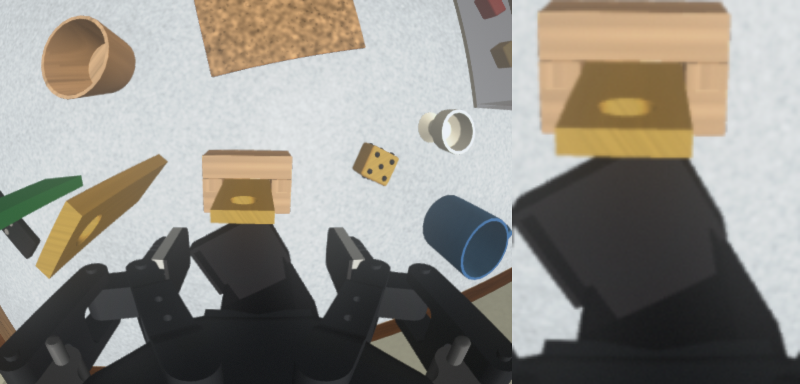

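The wrist view shows the small brass tag in its stand, with its top face at crop (557–692, 128–157), between the fingers. The mat and the bystanders are clear of it.

```bash
python3 - <<'E'
from h import *
w=dict(np.load('pics/w3.npz'))
Q=[onz(w,190+(x-512)/2.133,150+y/2.133,.136,True) for x,y in((557,128),(692,128),(557,156),(692,157))]
for q in Q: print(q.round(4))
c=np.mean(Q,0); d=(Q[1]-Q[0]+Q[3]-Q[2]); print(c.round(4),np.degrees(np.arctan2(d[1],d[0])),np.linalg.norm(d)/2)
y=np.arctan2(d[1],d[0])
plan(((c[0],c[1],.265),down(y)),((c[0],c[1],.155),down(y)))
E
```

```text
[ 0.6617 -0.2085  0.136 ]
[ 0.6731 -0.1651  0.136 ]
[ 0.6713 -0.2116  0.136 ]
[ 0.6832 -0.1676  0.136 ]
[ 0.6723 -0.1882  0.136 ] 75.11922539621948 0.04519323638052396
t 5.475 p [ 0.6667 -0.1756  0.2643] F [-0.6 -1.1  0.2] gap 0.0701 z [ 0.001  0.001 -1.   ] y [0.256 0.967 0.001] q [ 0.35  0.83 -0.33  1.38  0.29  0.97  1.27]
[0.003, 0.002, 0.001] [-0.029, -0.036, -0.002]
[0.003, 0.002, 0.001] [-0.029, -0.036, 0.364]
```

Call:
{"api": "arm_command", "payload": {"steps": [[0,0,0,-0.03,-0.036,0,70],[0,0,0,-0.03,-0.036,0.1,70],[0,0,0,-0.03,-0.036,0.24,70],[0,0,0,-0.03,-0.036,0.36,70],[0,0,0,-0.03,-0.036,0.36,70],[0,0,0,-0.03,-0.036,0.36,40],[0,0,0,-0.03,-0.036,0.36,40],[0,0,0,-0.03,-0.036,0.36,40]], "force": 50}}

```text
clock: 6.48
tool_pos: [0.6737, -0.1909, 0.1577]
tcp_rot: [0.002, 0.131, 0.991, 0.0]
ft_force: [0.1, 1.2, 5.8]
finger_gap: 0.0454
grasp_force: 51.5
```

```bash
cat >> h.py <<'E'
def tilt(yaw,t): return down(yaw)@R.from_rotvec([0,t,0]).as_matrix()
E
python3 - <<'E'
from h import *
T=lambda d:tilt(np.pi/2,np.radians(d))
for d in(25,-25): print(T(d)[:,2].round(3))
plan(((.6737,-.191,.33),None),((.58,-.105,.33),T(0)),((.58,-.105,.33),T(20)),((.58,-.105,.33),T(-20)))
E
```

```text
[-0.423  0.    -0.906]
[ 0.423 -0.    -0.906]
t 6.475 p [ 0.6737 -0.1909  0.1577] F [0.1 1.2 5.8] gap 0.0454 z [ 0.004 -0.001 -1.   ] y [0.259 0.966 0.001] q [ 0.35  0.97 -0.29  1.42  0.34  0.8   1.25]
[0.0, 0.0, 0.0] [-0.003, 0.0, -0.574]
[0.0, 0.009, -0.501] [0.373, 0.196, -0.576]
[0.087, 0.671, -0.496] [0.373, 0.196, -0.576]
[-0.087, -0.654, -0.496] [0.373, 0.196, -0.576]
```

Call:
{"api": "arm_command", "payload": {"steps": [[0,0,0,0,0,-0.15,40],[0,0,0,0,0,-0.35,40],[0,0,0,0,0,-0.55,40],[0,0.1,-0.1,0.05,0.03,-0.57,40],[0.05,0.3,-0.3,0.2,0.1,-0.57,40],[0.09,0.67,-0.5,0.37,0.2,-0.57,40],[0.09,0.67,-0.5,0.37,0.2,-0.57,40],[0.09,0.67,-0.5,0.37,0.2,-0.57,40]]}}

```text
clock: 7.48
tool_pos: [0.5807, -0.104, 0.3263]
tcp_rot: [-0.175, -0.001, 0.985, -0.001]
ft_force: [0.7, -0.1, -1.7]
finger_gap: 0.0452
grasp_force: 52.5
```

```bash
python3 - <<'E'
from h import *
T=lambda d:tilt(np.pi/2,np.radians(d))
plan(((.55,-.105,.25),T(45)),((.53,-.105,.18),T(50)))
E
```

```text
t 7.475 p [ 0.5807 -0.104   0.3263] F [ 0.7 -0.1 -1.7] gap 0.0452 z [-0.345 -0.002 -0.939] y [-0.003  1.    -0.001] q [ 0.28  0.78 -0.4   1.37  0.26  1.4   1.42]
[-0.005, 0.827, 0.004] [0.008, -0.003, 0.274]
[-0.005, 0.994, 0.003] [-0.01, -0.002, 0.516]
```

Call:
{"api": "arm_command", "payload": {"steps": [[0,0.3,0,0,0,0.1,40],[0,0.6,0,0,0,0.2,40],[0,0.83,0,0,0,0.3,40],[0,0.99,0,-0.01,0,0.45,40],[0,0.99,0,-0.01,0,0.52,40],[0,0.99,0,-0.01,0,0.52,40],[0,0.99,0,-0.01,0,0.52,40]]}}

```text
clock: 8.35
tool_pos: [0.5304, -0.1048, 0.1801]
tcp_rot: [-0.42, -0.0, 0.907, -0.001]
ft_force: [0.3, 0.5, -1.6]
finger_gap: 0.0452
grasp_force: 52.5
```

```bash
python3 - <<'E'
from h import *
T=lambda d:tilt(np.pi/2,np.radians(d))
plan(((.531,-.105,.105),T(55)),((.531,-.105,.098),T(55)))
c=snap('scene'); cv2.imwrite('pics/p4.png',cv2.resize(c['image'][100:292,180:436],(768,576)))
E
```

```text
t 8.35 p [ 0.5304 -0.1048  0.1801] F [ 0.3  0.5 -1.6] gap 0.0452 z [-0.763 -0.002 -0.646] y [-0.001  1.    -0.001] q [ 0.23  1.11 -0.33  1.29  0.25  1.66  1.41]
[-0.003, 0.176, -0.0] [-0.192, -0.0, 0.16]
[-0.003, 0.176, -0.0] [-0.21, -0.0, 0.175]
```

View pics/p4.png

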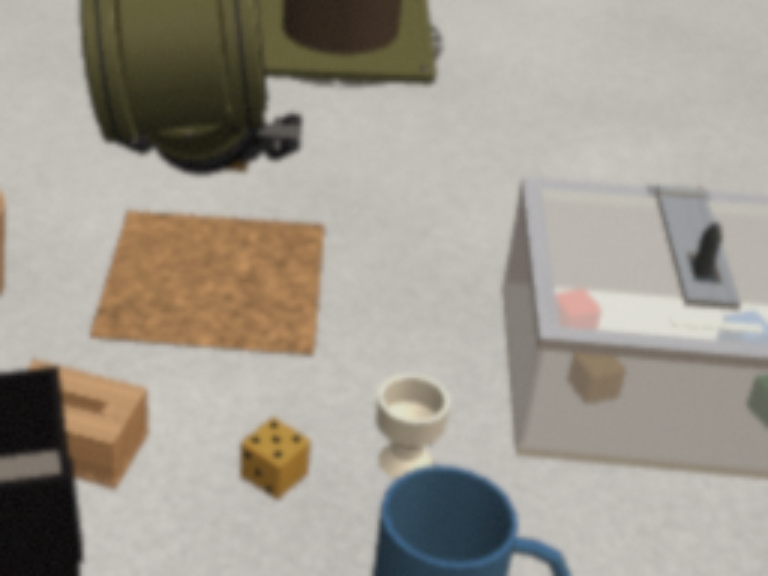

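The stand is empty, with its slot at about (80,405). The hasp is still flat and the bystanders are untouched. The hand holds the tag over the mat, tilted. Next I lower the foot onto the mat.

Call:
{"api": "arm_command", "payload": {"steps": [[0,0.1,0,-0.05,0,0.05,40],[0,0.18,0,-0.1,0,0.1,40],[0,0.18,0,-0.15,0,0.13,40],[0,0.18,0,-0.19,0,0.16,40],[0,0.18,0,-0.2,0,0.168,40],[0,0.18,0,-0.21,0,0.175,40],[0,0.18,0,-0.21,0,0.175,40]]}}

```text
clock: 9.28
tool_pos: [0.53, -0.1043, 0.0973]
tcp_rot: [-0.464, -0.001, 0.886, -0.001]
ft_force: [-0.1, 0.2, -2.6]
finger_gap: 0.0449
grasp_force: 52.5
```

Call:
{"api": "arm_command", "payload": {"steps": [[0,0,0,-0.01,0,0.01,40],[0,0,0,-0.01,0,0.01,75],[0,0,0,-0.01,0,0.01,75],[0,0,0,-0.01,0,0.01,75],[0,0,0,0.05,0,-0.1,75],[0,0,0,0.1,0,-0.3,75],[0,-0.2,0,0.15,0,-0.4,75],[0,-0.5,0,0.2,0,-0.5,75]]}}

```text
clock: 10.28
tool_pos: [0.6199, -0.1036, 0.2316]
tcp_rot: [-0.343, -0.001, 0.939, -0.001]
ft_force: [-0.3, -0.3, 0.3]
finger_gap: 0.075
grasp_force: 0.0
```

```bash
python3 - <<'E'
from h import *
plan(((.50,-.105,.32),down(np.pi/2)),((.56,-.105,.32),tilt(np.pi/2,np.radians(15))))
E
```

```text
t 10.275 p [ 0.6199 -0.1036  0.2316] F [-0.3 -0.3  0.3] gap 0.075 z [-0.644 -0.002 -0.765] y [-0.003  1.    -0.   ] q [ 0.19  1.1  -0.33  1.02  0.25  1.77  1.46]
[-0.002, -1.337, 0.005] [0.496, -0.004, 0.032]
[-0.003, -0.837, 0.005] [0.343, -0.004, -0.097]
```

Call:
{"api": "arm_command", "payload": {"steps": [[0,-0.3,0,0.15,0,-0.05,75],[0,-0.6,0,0.3,0,-0.03,75],[0,-0.98,0,0.4,0,-0.03,75],[0,-0.98,0,0.4,0,-0.03,75],[0,-0.98,0,0.4,0,-0.03,75],[0,-0.98,0,0.4,0,-0.03,75]]}}

```text
clock: 11.02
tool_pos: [0.5348, -0.1041, 0.3153]
tcp_rot: [-0.095, -0.001, 0.995, 0.0]
ft_force: [0.4, 0.2, 0.0]
finger_gap: 0.075
grasp_force: 0.0
```

```bash
python3 - <<'E'
from h import *
plan()
w=snap('wrist'); np.savez('pics/w5.npz',**w)
hsv=cv2.cvtColor(w['image'],cv2.COLOR_BGR2HSV); m=cv2.inRange(hsv,(19,110,60),(32,255,255)); m=cv2.morphologyEx(m,cv2.MORPH_OPEN,np.ones((3,3)))
n,l,st,ce=cv2.connectedComponentsWithStats(m)
for i in range(1,n):
    if st[i,4]>100: print(i,st[i],ce[i].round(1),onz(w,*ce[i],.014,True).round(3))
cv2.imwrite('pics/w5.png',np.hstack([cv2.resize(w['image'],(400,300)),cv2.cvtColor(cv2.resize(m,(400,300)),cv2.COLOR_GRAY2BGR)]))
E
```

```text
t 11.025 p [ 0.5348 -0.1041  0.3153] F [0.4 0.2 0. ] gap 0.075 z [-0.19  -0.    -0.982] y [-0.002  1.     0.   ] q [ 0.34  0.66 -0.42  1.65  0.28  1.09  1.39]
1 [ 239  109   37  101 3399] [257.3 157.6] [ 0.471 -0.105  0.014]
```

View pics/w5.png

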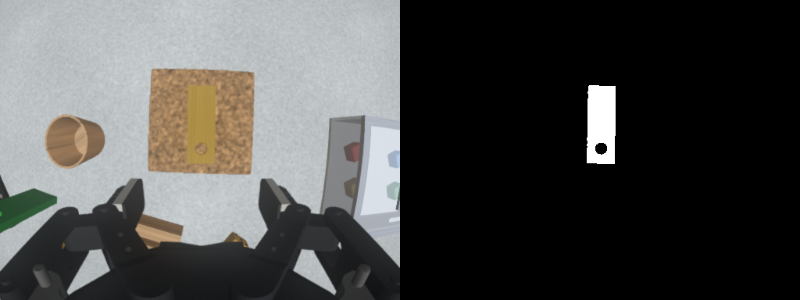

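The wrist view shows the tag lying flat on the mat, eye at (201,149) towards +x. The mask is clean.

```bash
cat > tg.py <<'E'
from h import *
def tag(w,z=.014):
    hsv=cv2.cvtColor(w['image'],cv2.COLOR_BGR2HSV); m=cv2.inRange(hsv,(19,110,60),(32,255,255)); m=cv2.morphologyEx(m,cv2.MORPH_OPEN,np.ones((3,3)))
    n,l,st,ce=cv2.connectedComponentsWithStats(m); i=min((i for i in range(1,n) if st[i,4]>1500),key=lambda i:np.hypot(*(ce[i]-[257,170])))
    cs,h=cv2.findContours((l==i).astype(np.uint8),cv2.RETR_CCOMP,cv2.CHAIN_APPROX_NONE)
    f=lambda c:np.array([onz(w,*p[0],z,True)[:2] for p in c])
    cs=sorted(cs,key=len); out=cv2.minAreaRect((f(cs[-1])*1000).astype(np.float32))
    hole=[cv2.minEnclosingCircle((f(c)*1000).astype(np.float32)) for c in cs[:-1] if len(c)>8]
    return out,hole
if __name__=='__main__':
    print(tag(dict(np.load('pics/w5.npz'))))
E
python3 tg.py; python3 - <<'E'
from h import *
T=down(np.pi/2)
plan(((.468,-.105,.15),T))
E
```

```text
(((472.7474365234375, -105.52720642089844), (46.27277374267578, 129.94534301757812), 89.24370574951172), [((512.4739990234375, -105.7445068359375), 10.871633529663086)])
t 11.075 p [ 0.5347 -0.104   0.3151] F [0.  0.3 0.3] gap 0.0752 z [-0.19   0.    -0.982] y [-0.002  1.     0.   ] q [ 0.34  0.66 -0.42  1.65  0.28  1.09  1.39]
[0.0, -0.366, 0.005] [0.114, -0.003, 0.583]
```

```bash
python3 - <<'E'
from h import *
T=down(np.radians(89.3))
plan(((.471,-.1055,.15),T))
E
```

```text
t 11.075 p [ 0.5347 -0.104   0.3151] F [0.  0.3 0.3] gap 0.0752 z [-0.19   0.    -0.982] y [-0.002  1.     0.   ] q [ 0.34  0.66 -0.42  1.65  0.28  1.09  1.39]
[-0.002, -0.366, 0.028] [0.104, -0.005, 0.581]
```

Call:
{"api": "arm_command", "payload": {"steps": [[0,-0.2,0,0.06,0,0.15,75],[0,-0.37,-0.02,0.1,0,0.35,75],[0,-0.37,0.03,0.105,-0.005,0.5,75],[0,-0.37,0.03,0.105,-0.005,0.58,75],[0,-0.37,0.03,0.105,-0.005,0.58,75],[0,-0.37,0.03,0.105,-0.005,0.58,75]]}}

```text
clock: 11.82
tool_pos: [0.4709, -0.1057, 0.1514]
tcp_rot: [0.002, 0.006, 1.0, -0.001]
ft_force: [1.5, 0.1, -1.1]
finger_gap: 0.0748
grasp_force: 0.0
```

```bash
python3 - <<'E'
from tg import *
T=down(np.radians(89.3))
plan(((.471,-.1055,.085),T),((.471,-.1055,.075),T))
w=snap('wrist'); np.savez('pics/w6.npz',**w)
try: print(tag(w))
except Exception as e: print(e)
E
```

```text
t 11.825 p [ 0.4709 -0.1057  0.1514] F [ 1.5  0.1 -1.1] gap 0.0748 z [ 0.005 -0.002 -1.   ] y [ 0.013  1.    -0.002] q [ 0.25  0.78 -0.2   2.11  0.53  0.29  1.15]
[-0.003, 0.009, -0.001] [0.001, 0.001, 0.221]
[-0.003, 0.009, -0.001] [0.001, 0.001, 0.255]
(((472.55657958984375, -105.35739135742188), (46.282264709472656, 129.7363739013672), 89.25269317626953), [((510.1771545410156, -105.76455688476562), 9.858397483825684)])
```

Call:
{"api": "arm_command", "payload": {"steps": [[0,0,0,0,0,0.1,75],[0,0,0,0,0,0.2,75],[0,0,0,0,0,0.235,75],[0,0,0,0,0,0.255,75],[0,0,0,0,0,0.255,75],[0,0,0,0,0,0.255,40],[0,0,0,0,0,0.255,40],[0,0,0,0,0,0.255,40]], "force": 50}}

```text
clock: 12.88
tool_pos: [0.4701, -0.106, 0.0757]
tcp_rot: [0.002, 0.007, 1.0, -0.001]
ft_force: [0.7, 0.9, 5.7]
finger_gap: 0.0446
grasp_force: 51.0
```

```bash
python3 - <<'E'
from h import *
plan(((.471,-.105,.30),None))
E
```

```text
t 12.875 p [ 0.4701 -0.106   0.0757] F [0.7 0.9 5.7] gap 0.0446 z [ 0.005 -0.002 -1.   ] y [ 0.013  1.    -0.002] q [ 0.16  0.94 -0.06  2.13  0.59  0.08  1.09]
[0.0, 0.0, 0.0] [-0.006, 0.002, -0.748]
```

Call:
{"api": "arm_command", "payload": {"steps": [[0,0,0,0,0,-0.1,40],[0,0,0,0,0,-0.25,40],[0,0,0,0,0,-0.45,40],[0,0,0,0,0,-0.65,40],[0,0,0,0,0,-0.75,40],[0,0,0,-0.05,0.2,-0.75,40],[0,0,0,-0.1,0.4,-0.75,40],[0,0,0,-0.1,0.4,-0.75,40]]}}

```text
clock: 13.88
tool_pos: [0.5014, 0.0206, 0.3005]
tcp_rot: [0.003, 0.001, 1.0, 0.001]
ft_force: [0.1, -0.9, -1.9]
finger_gap: 0.0446
grasp_force: 52.6
```

```bash
python3 - <<'E'
from h import *
plan(((.528,.2546,.30),down(np.radians(87.2))),((.528,.2546,.235),down(np.radians(87.2))))
E
```

```text
t 13.875 p [0.5014 0.0206 0.3005] F [ 0.1 -0.9 -1.9] gap 0.0446 z [ 0.006  0.003 -1.   ] y [0.003 1.    0.003] q [ 0.16  0.56 -0.45  1.93  0.36  0.72  1.06]
[0.006, 0.011, 0.088] [-0.087, 0.78, 0.005]
[0.006, 0.011, 0.088] [-0.085, 0.78, 0.221]
```

Call:
{"api": "arm_command", "payload": {"steps": [[0,0,0.03,-0.03,0.2,0,40],[0,0,0.09,-0.05,0.4,0,40],[0,0.01,0.09,-0.08,0.6,0,40],[0,0.01,0.09,-0.086,0.74,0.05,40],[0,0.01,0.09,-0.086,0.78,0.12,40],[0,0.01,0.09,-0.086,0.78,0.17,40],[0,0.01,0.09,-0.086,0.78,0.17,40],[0,0.01,0.09,-0.086,0.78,0.17,40]]}}

```text
clock: 14.88
tool_pos: [0.5303, 0.2456, 0.2486]
tcp_rot: [-0.001, 0.031, 1.0, -0.001]
ft_force: [0.7, 0.3, -1.6]
finger_gap: 0.0444
grasp_force: 52.6
```

```bash
python3 - <<'E'
from tg import *
plan(((.528,.2546,.225),down(np.radians(87.2))),((.528,.2546,.188),down(np.radians(87.2))))
w=snap('wrist'); np.savez('pics/w7.npz',**w); s=snap('scene')
z=env.observe()['tool_pos'][2]-.0757+.014
try: print(tag(w,z))
except Exception as e: print(e)
cv2.imwrite('pics/w7.png',np.hstack([cv2.resize(w['image'][60:310,131:381],(400,400)),cv2.resize(s['image'][80:200,360:480],(400,400))]))
E
```

```text
t 14.875 p [0.5303 0.2456 0.2486] F [ 0.7  0.3 -1.6] gap 0.0444 z [-0.002 -0.003 -1.   ] y [ 0.063  0.998 -0.003] q [-0.3   0.72 -0.37  1.74  0.36  0.75  0.65]
[-0.005, -0.003, -0.027] [0.009, 0.03, 0.079]
[-0.005, -0.003, -0.027] [0.009, 0.03, 0.202]
(((518.7891845703125, 245.32269287109375), (45.473350524902344, 101.87150573730469), 86.29170227050781), [])
```

View pics/w7.png

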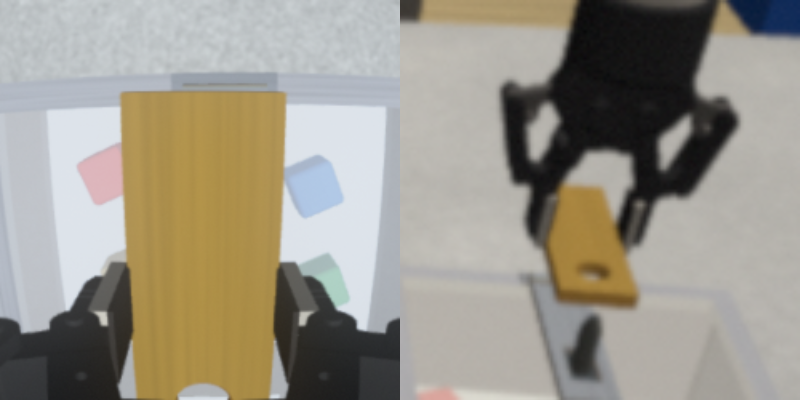

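The wrist view shows the tag held flat: foot corners at (122,93) and (285,93), eye edge at (203,390). The scene view shows the tag level, with its eye just above and beside the post.

```bash
python3 - <<'E'
from h import *
w=dict(np.load('pics/w7.npz')); p=env.observe()['tool_pos']; Rt=quat(env.observe()['tcp_rot']).as_matrix()
for z in (.182,.187,.192):
    a,b=[onz(w,131+x*.625,60+93*.625,z,True) for x in(122,285.5)]
    print(z,a.round(4),b.round(4),np.linalg.norm(a-b).round(4),'mid in tool',(Rt.T@((a+b)/2-p)).round(4))
c=[onz(w,131+x*.625,60+330*.625,.187,True) for x in(132.5,275)]
print('far',(Rt.T@(np.mean(c,0)-p)).round(4),np.linalg.norm(c[0]-c[1]))
E
```

```text
0.182 [0.4667 0.2254 0.182 ] [0.4696 0.2723 0.182 ] 0.047 mid in tool [ 0.0621 -0.0014  0.0671]
0.187 [0.4666 0.2263 0.187 ] [0.4695 0.2715 0.187 ] 0.0452 mid in tool [ 0.0622 -0.0014  0.0621]
0.192 [0.4666 0.2272 0.192 ] [0.4693 0.2706 0.192 ] 0.0435 mid in tool [ 0.0623 -0.0014  0.0571]
far [-0.0109 -0.0014  0.0621] 0.04529833055898488
```

```bash
python3 - <<'E'
from h import *
plan(((.5277,.2558,.235),down(np.radians(87.2))))
E
```

```text
t 14.975 p [0.5303 0.2465 0.2491] F [-0.5 -0.3 -2.8] gap 0.0446 z [-0.001 -0.002 -1.   ] y [ 0.062  0.998 -0.002] q [-0.3   0.72 -0.37  1.74  0.36  0.75  0.65]
[-0.003, -0.001, -0.025] [0.011, 0.031, 0.047]
```

Call:
{"api": "arm_command", "payload": {"steps": [[0,0,-0.03,0.01,0.034,0.02,40],[0,0,-0.03,0.01,0.034,0.04,40],[0,0,-0.03,0.01,0.034,0.04,40],[0,0,-0.03,0.01,0.034,0.04,40]]}}

```text
clock: 15.48
tool_pos: [0.5273, 0.2577, 0.2362]
tcp_rot: [-0.001, 0.022, 1.0, -0.001]
ft_force: [-0.9, 0.2, -2.0]
finger_gap: 0.0442
grasp_force: 52.6
```

```bash
python3 - <<'E'
from h import *
plan(((.5277,.2558,.20),down(np.radians(87.2))))
E
```

```text
t 15.475 p [0.5273 0.2577 0.2362] F [-0.9  0.2 -2. ] gap 0.0442 z [-0.002 -0.002 -1.   ] y [ 0.045  0.999 -0.002] q [-0.32  0.74 -0.37  1.74  0.38  0.73  0.64]
[-0.004, -0.004, 0.008] [-0.002, -0.006, 0.121]
```

Call:
{"api": "arm_command", "payload": {"steps": [[0,0,0,-0.002,-0.006,0,40],[0,0,0,-0.002,-0.006,0.02,40],[0,0,0,-0.002,-0.006,0.04,40],[0,0,0,-0.002,-0.006,0.055,40],[0,0,0,-0.002,-0.006,0.07,40],[0,0,0,-0.002,-0.006,0.085,40],[0,0,0,-0.002,-0.006,0.1,40],[0,0,0,-0.002,-0.006,0.1,40]]}}

```text
clock: 16.48
tool_pos: [0.5275, 0.2558, 0.2059]
tcp_rot: [-0.001, 0.022, 1.0, -0.001]
ft_force: [0.1, 0.8, -1.9]
finger_gap: 0.0445
grasp_force: 52.6
```

```bash
python3 - <<'E'
from h import *
plan(((.5277,.2558,.189),down(np.radians(87.2))))
s=snap('scene'); w=snap('wrist')
cv2.imwrite('pics/w8.png',np.hstack([cv2.resize(w['image'][60:310,131:381],(400,400)),cv2.resize(s['image'][90:200,365:475],(400,400))]))
E
```

```text
t 16.475 p [0.5275 0.2558 0.2059] F [ 0.1  0.8 -1.9] gap 0.0445 z [-0.003 -0.002 -1.   ] y [ 0.045  0.999 -0.002] q [-0.33  0.79 -0.35  1.77  0.4   0.66  0.62]
[-0.004, -0.005, 0.008] [-0.001, 0.0, 0.056]
```

View pics/w8.png

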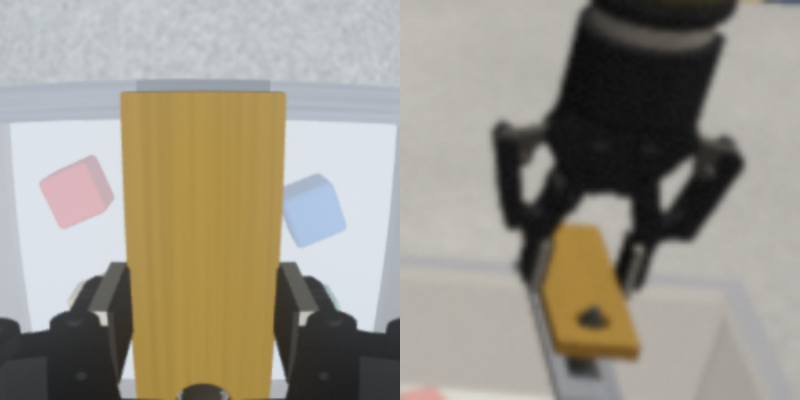

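The post tip now stands up through the eye at (595,318), with no contact force. I continue down to the hasp.

Call:
{"api": "arm_command", "payload": {"steps": [[0,0,0,0,0,0.015,40],[0,0,0,0,0,0.03,40],[0,0,0,0,0,0.042,40],[0,0,0,0,0,0.052,40],[0,0,0,0,0,0.056,40],[0,0,0,0,0,0.056,40]]}}

```text
clock: 17.32
tool_pos: [0.5277, 0.2559, 0.1894]
tcp_rot: [-0.001, 0.022, 1.0, -0.001]
ft_force: [-1.3, -0.4, -1.5]
finger_gap: 0.0446
grasp_force: 52.6
```

Call:
{"api": "arm_command", "payload": {"steps": [[0,0,0,0,0,0.004,40],[0,0,0,0,0,0.004,40],[0,0,0,0,0,0.004,62],[0,0,0,0,0,0.004,62],[0,0,0,0,0,0.004,62],[0,0,0,0,0,-0.1,62],[0,0,0,0,0,-0.3,62],[0,0,0,0.2,0,-0.5,62]]}}

```text
clock: 18.32
tool_pos: [0.4864, 0.258, 0.326]
tcp_rot: [0.001, 0.025, 1.0, 0.001]
ft_force: [-0.3, 1.7, -0.1]
finger_gap: 0.0617
grasp_force: 0.0
```

Call:
{"api": "arm_command", "payload": {"steps": [[0,0,0,0.2,0,-0.1,62],[0,0,0,0.2,0,-0.1,62],[0,0,0,0.2,0,-0.1,62],[0,0,0,0.2,0,-0.1,62]]}}

```text
clock: 18.82
tool_pos: [0.425, 0.2603, 0.3531]
tcp_rot: [-0.001, 0.023, 1.0, -0.001]
ft_force: [-0.3, 0.6, -0.2]
finger_gap: 0.0621
grasp_force: 0.0
```

```bash
python3 - <<'E'
from tg import *
plan()
w=snap('wrist'); s=snap('scene'); np.savez('pics/w9.npz',**w)
try: print(tag(w,.126))
except Exception as e: print(e)
P=cloud(s); hsv=cv2.cvtColor(s['image'],cv2.COLOR_BGR2HSV); m=cv2.inRange(hsv,(16,90,40),(32,255,255))>0; m[:, :340]=0; m[:120]=0; m[:,440:]=0
Q=P[m]; Q=Q[Q[:,2]>.1]; print(len(Q),np.percentile(Q[:,2],[5,25,50,75,95]).round(4))
cv2.imwrite('pics/w9.png',np.hstack([cv2.resize(w['image'],(400,300)),cv2.resize(s['image'][100:220,330:490],(400,300))]))
E
```

```text
t 18.825 p [0.425  0.2603 0.3531] F [-0.3  0.6 -0.2] gap 0.0621 z [-0.003 -0.002 -1.   ] y [ 0.046  0.999 -0.002] q [-0.35  0.48 -0.45  1.86  0.27  0.86  0.59]
(((528.379150390625, 254.707275390625), (44.17421340942383, 128.3481903076172), 87.33656311035156), [])
743 [0.1203 0.1244 0.1252 0.126  0.1271]
```

View pics/w9.png

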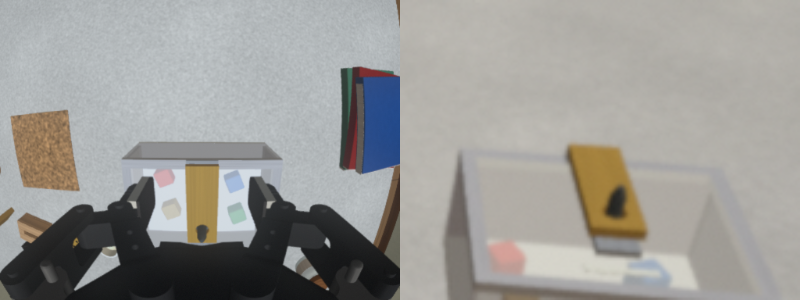

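The views show the tag lying flat on the closed hasp, its top at about 0.125 m, with the post up through the eye at (617,203). The hand is clear, so I hand in.

```bash
python3 -c "
from bench import env
print(env.hand_in())"
```

```text
the job is handed in; nothing more can be done
None
```

The job is handed in; no verdict came back. The hasp is pressed home, and the tag was laid flat on the mat, picked up again and hung flat over the post, with the pot, die and egg cup left alone.

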